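Clamp a freshly glued carton in the pump clamp and keep the trigger squeezed

TASK

The small kraft carton by the glue bottle has just been glued: stand it upright on the gluing jig, square against the cork-faced stop and in line with the clamp's pad, and let go of it. Then pump the clamp's orange trigger, stroke by stroke, until the sprung pad holds the carton against the stop and has itself been pushed in about half way: never squeeze the pad's spring solid, which would crush the carton, and do not push the jaw along by hand. Finish while still holding the trigger squeezed against the grip, and leave the glue bottle, pliers and tape measure where they are.

Things in the scene. Friction and masses are not known exactly. Their poses are not given: they have to be found in the camera images.
- carton: Small kraft box with a tuck lid, 51 x 50 mm in plan, 66 mm high, about 45 g, standing alone on the bench to the left of the jig, near the glue bottle. Origin: centre of its underside; z up; x and y normal to its upright faces. Any two opposite upright faces may go between pad and stop.
- jig: Gluing jig fixed to the bench: plywood base 304 x 110 mm, 18 mm thick. Origin: centre of the base's underside, on the bench; z up; +x is the way the clamp pushes, from the clamp (x about -0.05) to the stop. The carton stands on the base top, on a dark rubber mat; centred at x = 0.090, y = 0 it just touches the stop. The clamp's blue body is 32 mm wide and reaches 97 mm above the bench.
- stop: Fixed stop block at the +x end of the jig: beech, cork face, 78 mm wide, its top 80 mm above the bench. Origin: the lower middle of the cork face, at x = 0.115 in the jig's frame, 18 mm above the bench; its face looks to the jig's -x.
- pad_face: The sprung pad, black rubber face 44 mm wide and 46 mm high (28 to 74 mm above the bench), facing the stop. Axes as the jig's; its front face lies 23 mm along +x from the origin. Its spring pushes it toward the stop.
- pad_front (a point): Centre of the pad's front face, 51 mm above the bench. With the carton against the stop the pad meets it at x = 0.065 in the jig's frame. At the start it is at x = 0.029 to 0.049.
- jaw_head: Blue jaw head on the end of the toothed bar, 46 mm wide, behind the pad; it carries the pad on a spring-loaded shank. Axes as the jig's.
- bar (a joint): Travel of the toothed clamp bar with jaw head and pad, m: 0 fully back, grows toward the stop, up to 0.066; starts between 0.006 and 0.026. A brake (about 16 N) holds it wherever it is left. A full squeeze of the trigger drives it 5.6 mm (two 2.8 mm teeth; a first or short stroke may give 2.8 to 7.5 mm); it stays when the trigger goes back and cannot be let back, so do not overshoot.
- spring_pad (a joint): How far the sprung pad has been pushed back toward the jaw head, m: 0 free, 0.016 spring solid. Spring: 1.2 N at 0 plus 0.6 N per mm. About half way (0.0035 to 0.0115) is wanted.
- trigger (a joint): Angle of the trigger, rad: 0 released (its own spring returns it, 3 to 4 N at the blade), 0.36 squeezed fully. The first 0.02 to 0.15 rad may be free play before the pawl meets a tooth. Driving the bar takes about 13 N at the middle of the blade, up to 17 N with the pad pressed. It turns on an axle at jig x = -0.050, 82 mm above the bench.
- trigger_blade: Orange trigger blade in front of the black grip, 10 mm thick, 20 mm wide, reaching up to about 150 mm above the bench. It is squeezed along the jig's -x toward the grip. Origin on the trigger's axle.
- trigger_front (a point): Middle of the blade's front face, 50 mm from the axle: jig x = -0.036, 130 mm above the bench, released (the tip above it reaches x = -0.033); x = -0.054 squeezed fully. Fingers from above can take grip and blade between them at that height: 46 mm over both released, 28 mm squeezed. Only the blade moves, the grip is fixed, so centre the hand at about x = -0.068.
- grip_back (a point): Middle of the rear face of the clamp's fixed upright black grip, at jig x = -0.082, 132 mm above the bench. The grip is 16 mm thick along x (to x = -0.066), 33 mm wide, its top 168 mm above the bench. Behind and below it a small fixed steel brake tab reaches x = -0.106, 95 mm above the bench.
- glue_bottle: White squeeze bottle with a red cap, 42 mm across, 112 mm high, a bystander. Origin: centre of its underside.
- pliers: Side cutters with blue handles lying flat, 54 x 141 x 12 mm, a bystander. Origin: centre of the underside.
- tape_measure: Yellow tape measure standing on edge, 35 x 75 x 62 mm, a bystander. Origin: centre of its underside.

How it is judged:
By the outcome, as a careful person would: the job done as asked, in the order asked, and still so for the second after the job is handed in, while the arm keeps its last pose, push and grip.
It also fails if it takes over 67 s, if anything falls off the work surface, if the arm or the gripper's body presses on something with over 40 N, if the wrist force passes 120 N, or if a joint passes its speed limit or range.

ROBOT

A 6-joint arm with a two-finger parallel gripper is mounted at the origin on a cart in front of the work surface, level with it; the furniture and walls round the work are solid. World frame = base frame: x ahead of the robot, y to its left, z up, the work surface at z = 0. Lengths are in m, angles in degrees, forces in N, time in s.
With the tool pointing down it reaches from about 0.3 to 0.75 m from the base axis. Payload 8.5 kg.
Tool frame: the origin (TCP) lies at the very end of the fingers, on their centre line; the grasp point (between the pads) lies env.pinch_z behind it (env.pinch_z is the distance from the TCP to the grasp point, in m); z points along the fingers, y is the line along which they close (so a half turn about z gives the same grasp; the last joint's range is limited). The gripper opens to 85 mm and grips with 20 to 120 N. Pads are 22 mm wide; open, the fingers measure 114 mm over their backs; the gripper's body (76 mm by 85 mm) begins 54 mm behind the grasp point. The pads swing forward as they close: fully open they stand 13 mm farther back than shut.
Start: joints at [63.065, 21.807, 74.336, -0, 83.858, -12.336], TCP at [0.139, 0.532, 0.231] pointing down, gripper open.
Joint ranges: [-178.18, 178.18], [-50.72, 133.34], [12.68, 142.11], [-81.47, 261.47], [9.98, 163.14], [-165.26, 165.26]. Speed limits (degrees/s): [136.94, 136.94, 180, 180, 180, 180].

INTERFACE

Orientations are given as a 3x3 rotation matrix whose columns are the frame's x, y, z axes.
In Python, from rig import telemetry, get_image, env gives the robot as it stands. The module is installed in compiled form; this text tells all that it offers.
- The arm moves only by the tool apply_moves, never from a script. Its argument "series" is a list of rows, each a list of 7 numbers: the shift along the tool's x, y, z in mm, then the turn, a rotation vector about the tool's x, y, z in degrees, then the opening, from 0 (shut) to 1 (fully open). A call has 1 to 12 rows; each row shifts and turns the commanded pose from where the row before left it, along the tool's axes as they then stand; what a row does not reach is not made up. A row lasts 1/8 s, in which the tool goes at most 62.5 mm and 10.7 degrees, less where a joint would pass 70% of its speed; a pose out of reach is approached as far as the arm can. A call with a gripper value outside its range is refused whole. The fingers move at their own pace and stop on an object; "grip_force" is the grip in N (left out, the last holds). Time passes only in rows, so rows that do not move let the fingers close. It gives the time, the measured TCP pose, the force, the opening and the grip force at its end, in the units of the state.
- telemetry.observe(): the state, without advancing time (a new reading comes with each control period).
- get_image(name): name is "scene" or "top" or "wrist"; returns a dict with "frame" (400x640x3 uint8, red, green, blue), "z_map" (400x640 float32, m along the optical axis (not along the pixel's ray), 0 where there is no reading), "vertical_fov" (degrees; the focal length in pixels is half the picture's height over the tangent of half this angle, whatever the lens; pixels are square), "cx", "cy" (the principal point, pixels), "eye" and "attitude" of the camera in the world; the wrist camera has in their place "mount" (4x4, takes a point from camera to tool coordinates, whose origin is the TCP and whose axes are the flange's). Camera axes: x right, y up, looking along -z (the intrinsics and any distortion apply to the point x, -y, -z); pixel columns grow to the right and rows downward; lengths in m; the calibration is good to about 2 mm. The wrist camera is an equidistant fisheye: a pixel r from the principal point sees the ray r / f radians off the axis. A picture is of the moment at which its call begins: read the wrist's pose just before it.
- env.close_job(): hands the job in; it is judged then, once.
The state is a dict: "time_s": time; "q": joint angles; "qvel": joint speeds; "joint_efforts": joint torques, N m; "position": TCP position; "tool_rot": TCP orientation; "ft_force": force on the tool from outside, world axes, zero at the start; "wrist_torque": the same for the moment, N m; "grip_width": finger opening in m; "gripper_force": force on a finger pad.
Only numpy, scipy, OpenCV 4.12 (cv2) and the standard library are available. Lean on these libraries where they do the work, as an engineer would, in place of code of your own. Each camera call takes 0.05 s, during which the arm holds its last target. There are 200 camera calls.

## Working session

There is one attempt and no reset: what is moved stays moved. The work goes in short steps, Python scripts to look and compute and a tool call to move; the robot and the scene stay as the last step left them, time stands still between calls to the robot, and variables do not carry over. Pictures are saved under pics/ and viewed, at most 10 in all, crops included, and the job is handed in when it is done.

Besides the shell and the picture viewer there is one more tool, called after "Call:" by a JSON object that holds its "fn" and its "kwargs", one argument or row to a line. apply_moves: Moves the arm, as the interface text tells. Its arguments: {"type":"object","properties":{"series":{"type":"array"},"grip_force":{"type":"number"}},"required":["series"]}

```bash
mkdir -p pics; cat > h.py <<'E'
import numpy as np, cv2
from rig import telemetry, get_image, env
def cloud(im):
    h,w=im["z_map"].shape; f=h/2/np.tan(np.radians(im["vertical_fov"])/2)
    v,u=np.mgrid[:h,:w]; z=im["z_map"]
    c=np.stack([(u-im["cx"])/f*z,-(v-im["cy"])/f*z,-z],-1)
    P=c@np.array(im["attitude"]).T+np.array(im["eye"]); P[z==0]=np.nan
    return P
def save(n,a): cv2.imwrite(f"pics/{n}.png",a[...,::-1])
E
python3 - <<'E'
from h import *
s=telemetry.observe();print({k:np.round(v,4).tolist() for k,v in s.items()},env.pinch_z)
for n in("top","scene"):
    im=get_image(n);save(n,im["frame"]);np.savez(n,P=cloud(im),F=im["frame"]);print(n,im["eye"],np.round(im["attitude"],3).tolist(),im["vertical_fov"],im["cx"],im["cy"],(im["z_map"]==0).mean())
E
```

```text
{'time_s': 0.0, 'q': [63.0671, 21.8422, 74.3873, -0.0009, 83.8577, -12.3373], 'qvel': [0.0218, -0.0565, 0.0944, 0.0677, -0.0204, 0.017], 'joint_efforts': [-0.0004, -44.8466, -23.1272, -0.0002, 0.0048, 0.0], 'position': [0.1385, 0.532, 0.2307], 'tool_rot': [[-0.9677, 0.252, -0.0007], [0.252, 0.9677, -0.0014], [0.0003, -0.0015, -1.0]], 'ft_force': [0.1775, 0.8792, 0.2803], 'wrist_torque': [-0.0089, -0.0279, -0.0984], 'gripper_force': 0.0, 'grip_width': 0.0855} 0.0187
top [0.50251763 0.20862129 1.12232309] [[-0.025, 0.996, -0.08], [-1.0, -0.026, -0.011], [-0.013, 0.08, 0.997]] 55.329692414456574 319.54195611310126 199.86413920975687 0.00405859375
scene [-0.07606921 -0.90048057  0.70770266] [[0.869, 0.224, -0.44], [-0.494, 0.352, -0.795], [-0.024, 0.909, 0.417]] 46.30244696478708 317.93840747390146 201.99380311153072 0.00393359375
```

```bash
ls pics
```

```text
scene.png
top.png
```

View pics/top.png

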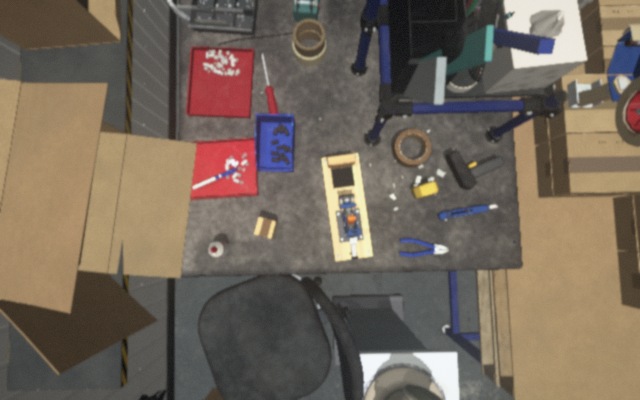

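View pics/scene.png

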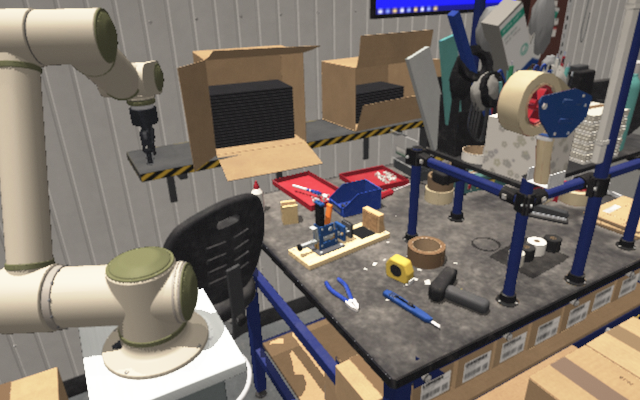

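The top view shows the carton at about (265,226), the bottle at (216,248), and the jig from the clamp end (352,255) to the stop (342,158). The pliers and tape lie to the right. In the scene view the grip and trigger stand at (322,213).

```bash
python3 - <<'E'
from h import *
d=np.load("top.npz");P=d["P"];F=d["F"].astype(int)
def rect(m,n):
    q=P[m][:,:2].astype(np.float32); r=cv2.minAreaRect(q*1000); print(n,len(q),np.round(r[0],1),np.round(r[1],1),round(r[2],1),'z',np.nanmedian(P[m][:,2]).round(4),'mean',q.mean(0).round(4))
v,u=np.mgrid[:400,:640]
box=lambda a,b,c,e:(u>=a)&(u<=b)&(v>=c)&(v<=e)
Z=P[...,2]
rect(box(245,290,205,245)&(Z>.055)&(Z<.08),"carton")
rect(box(195,235,230,265)&(Z>.03),"bottle")
j=box(315,380,145,270)&(abs(Z-.018)<.008)&(F[...,0]-F[...,2]>35)
rect(j,"jig")
rect(box(315,380,145,185)&(Z>.07)&(Z<.09),"stop")
rect(box(315,380,200,270)&(Z>.14),"grip")
print("table z",np.nanmedian(Z[box(280,310,200,260)]))
o=box(315,380,190,260)&(F[...,0]>150)&(F[...,1]<130)&(F[...,2]<90)
rect(o,"orange")
print(Z[215:240:2,255:278:2].round(3))
E
```

```text
carton 333 [516.2 375.3] [50.7 50.1] 74.3 z 0.0669 mean [0.5158 0.3745]
bottle 237 [460.7 508.3] [41. 40.] 37.6 z 0.0765 mean [0.4612 0.5032]
jig 2171 [572.2 143.8] [303.4 110.1] 6.2 z 0.0185 mean [0.5576 0.1437]
stop 248 [698.4 157.4] [24.7 78.2] 5.5 z 0.08 mean [0.6976 0.1578]
grip 119 [514.7 137.7] [49.4 32.7] 5.5 z 0.1668 mean [0.5085 0.1368]
table z 0.0006250544085983911
orange 23 [529.9 137.4] [21.8 15. ] 85.3 z 0.1245 mean [0.5278 0.1401]
[[ 0.001  0.001  0.002  0.003 -0.002  0.001  0.004  0.002 -0.001 -0.003
  -0.001  0.002]
 [-0.001  0.001  0.067  0.069  0.002  0.003  0.001 -0.003 -0.    -0.002
   0.001  0.002]
 [-0.003  0.003  0.067  0.069  0.066  0.067  0.066  0.068  0.004 -0.002
   0.001  0.001]
 [-0.     0.064  0.069  0.065  0.067  0.068  0.068  0.066  0.067  0.064
   0.064  0.029]
 [ 0.001  0.065  0.065  0.064  0.068  0.072  0.07   0.067  0.068  0.067
   0.056  0.015]
 [-0.     0.066  0.067  0.064  0.068  0.066  0.072  0.066  0.065  0.066
   0.048  0.004]
 [ 0.063  0.068  0.067  0.068  0.068  0.072  0.068  0.068  0.067  0.065
   0.04  -0.   ]
 [ 0.066  0.068  0.069  0.069  0.067  0.067  0.067  0.068  0.066  0.067
   0.027  0.001]
 [ 0.065  0.062  0.067  0.068  0.066  0.065  0.068  0.07   0.071  0.058
   0.015 -0.001]
 [ 0.064  0.063  0.068  0.065  0.068  0.068  0.068  0.068  0.065  0.045
   0.     0.   ]
 [-0.002  0.001  0.067  0.066  0.068  0.07   0.066  0.068  0.067  0.036
   0.     0.005]
 [-0.     0.003  0.003  0.     0.003  0.002  0.064  0.065  0.062  0.021
   0.001  0.   ]
 [-0.001  0.     0.003  0.002  0.     0.004  0.004  0.002  0.003  0.003
   0.001 -0.   ]]
```

```bash
python3 - <<'E'
from h import *
for n in("top","scene"):
    P=np.load(n+".npz")["P"].reshape(-1,3)
    P=P[~np.isnan(P[:,0])]
    print(n);xs=np.arange(.0,.9,.075);ys=np.arange(.75,-.25,-.075)
    print("y\\x",xs.round(2))
    for y in ys: print(round(y,2),[round(float(q[:,2].max()),2) if len(q:=P[(abs(P[:,0]-x)<.0375)&(abs(P[:,1]-y)<.0375)]) else None for x in xs])
E
```

```text
top
y\x [0.   0.08 0.15 0.22 0.3  0.38 0.45 0.52 0.6  0.68 0.75 0.82]
0.75 [None, None, 0.14, 0.14, -0.93, 0.51, 0.51, 0.5, 0.5, 0.5, 0.5, 0.14]
0.68 [None, None, -0.17, -0.17, 0.49, 0.53, 0.53, 0.52, 0.52, 0.51, 0.51, 0.0]
0.6 [-0.16, -0.16, 0.32, -0.15, 0.2, 0.54, 0.54, 0.54, 0.54, 0.54, 0.53, 0.03]
0.53 [-0.15, -0.15, 0.31, -0.15, -0.15, 0.01, 0.11, 0.01, 0.03, 0.53, 0.53, 0.03]
0.45 [-0.15, -0.15, 0.25, -0.15, -0.15, 0.01, 0.01, 0.01, 0.03, 0.04, 0.03, 0.03]
0.38 [-0.15, -0.15, -0.16, -0.15, -0.15, 0.01, 0.05, 0.07, 0.02, 0.06, 0.08, 0.08]
0.3 [-0.15, -0.15, -0.15, -0.15, -0.15, 0.14, 0.01, 0.01, 0.01, 0.06, 0.08, 0.08]
0.23 [-0.15, -0.15, -0.06, 0.15, 0.22, 0.2, 0.02, 0.02, 0.02, 0.08, 0.02, 0.01]
0.15 [0.0, 0.2, 0.22, 0.23, 0.23, 0.01, 0.1, 0.17, 0.08, 0.09, 0.02, 0.01]
0.08 [0.03, 0.08, 0.01, -0.92, -0.93, 0.01, 0.03, 0.03, 0.02, 0.02, 0.3, 0.49]
0.0 [None, 0.18, 0.02, -0.92, -0.93, 0.01, 0.02, 0.01, 0.01, 0.55, 0.6, 0.6]
-0.07 [0.01, 0.17, 0.01, -0.92, -0.92, 0.01, 0.02, 0.01, 0.07, 0.05, 0.66, 0.58]
-0.15 [0.0, 0.01, 0.01, -0.92, -0.93, 0.01, 0.02, 0.02, 0.05, 0.05, 0.29, 0.
[... 534 characters left out ...]
.02, None]
0.38 [0.53, 0.57, 0.54, None, -0.54, -0.15, 0.07, 0.07, 0.02, 0.06, 0.08, 0.08]
0.3 [0.57, 0.59, None, -0.15, -0.15, 0.0, 0.01, 0.01, 0.0, 0.06, 0.08, 0.08]
0.23 [0.68, 0.68, None, 0.16, 0.22, 0.2, 0.0, 0.01, 0.0, 0.08, 0.0, 0.01]
0.15 [0.68, 0.68, 0.22, 0.23, 0.23, 0.0, 0.16, 0.17, 0.08, 0.08, 0.05, 0.01]
0.08 [0.22, 0.21, 0.0, None, None, 0.0, 0.03, 0.03, 0.02, 0.07, 0.3, 0.49]
0.0 [0.22, 0.22, 0.01, None, None, 0.01, 0.02, 0.01, 0.01, 0.55, 0.6, 0.58]
-0.07 [0.22, 0.21, 0.0, None, None, 0.01, 0.02, 0.01, 0.06, 0.05, 0.66, 0.66]
-0.15 [0.01, 0.0, 0.0, None, None, 0.01, 0.01, 0.02, 0.06, 0.05, 0.29, 0.65]
-0.22 [None, None, None, None, None, 0.0, 0.0, 0.02, 0.05, 0.05, 0.3, 0.42]
```

Call:
{"fn": "apply_moves", "kwargs": {
  "series": [
    [-46, -17, 0, 0, 0, 0, 1],
    [-46, -17, 0, 0, 0, 0, 1],
    [-46, -17, 0, 0, 0, 0, 1],
    [-46, -17, 0, 0, 0, 0, 1],
    [-44, 2, 0, 0, 0, 0, 1],
    [-44, 2, 0, 0, 0, 0, 1],
    [-44, 2, 0, 0, 0, 0, 1],
    [-44, 2, 0, 0, 0, 0, 1],
    [-44, 3, 0, 0, 0, 0, 1],
    [0, 0, 40, 0, 0, 0, 1],
    [0, 0, 40, 0, 0, 1, 1],
    [0, 0, 0, 0, 0, 0, 1]
  ]
}}

```text
time_s: 1.6
position: [0.514, 0.3745, 0.1484]
tool_rot: [[-0.963, 0.269, -0.006], [0.269, 0.963, -0.003], [0.005, -0.005, -1.0]]
ft_force: [0.1, -0.7, 1.4]
grip_width: 0.0852
gripper_force: 0.0
```

```bash
cat >> h.py <<'E'
def wcloud():
    s=telemetry.observe(); im=get_image("wrist"); h,w=im["z_map"].shape
    f=h/2/np.tan(np.radians(im["vertical_fov"])/2)
    v,u=np.mgrid[:h,:w]; x=u-im["cx"]; y=v-im["cy"]; r=np.hypot(x,y)+1e-9; t=r/f; z=im["z_map"]
    k=np.tan(np.clip(t,0,1.5))/r
    c=np.stack([x*k*z,-y*k*z,-z],-1); M=np.array(im["mount"])
    T=c@M[:3,:3].T+M[:3,3]; P=T@np.array(s["tool_rot"]).T+np.array(s["position"]); P[(z==0)|(t>1.3)]=np.nan
    return s,im,P
def jig(P): 
    a=np.radians(6.0); d=P[...,:2]-[.5722,.1438]
    return np.stack([d@[np.cos(a),np.sin(a)],d@[-np.sin(a),np.cos(a)],P[...,2]],-1)
E
python3 - <<'E'
from h import *
s,im,P=wcloud();save("w1",im["frame"]);print(np.round(s["position"],4),np.round(s["tool_rot"],4).tolist(),im["vertical_fov"])
Z=P[...,2];print(np.nanmedian(Z))
m=(abs(P[...,0]-.516)<.05)&(abs(P[...,1]-.375)<.05)&(Z>.06)&(Z<.073)
q=P[m][:,:2].astype(np.float32);r=cv2.minAreaRect(q*1000);print(len(q),r)
E
```

```text
[0.514  0.3745 0.1484] [[-0.9631, 0.2689, -0.0063], [0.2689, 0.9632, -0.003], [0.0053, -0.0046, -1.0]] 65.70646984690485
0.001508017431570502
4053 ((514.7886962890625, 375.69439697265625), (50.767738342285156, 51.61674880981445), 73.05032348632812)
```

View pics/w1.png

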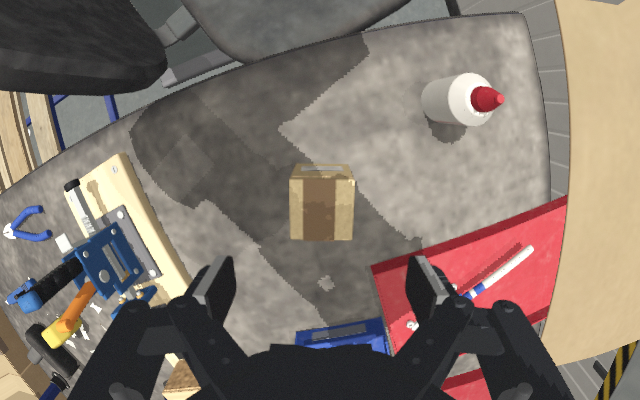

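The wrist view shows the carton centred at about (322,203) between the fingers, within 1–2 mm of the plan, so I go down to it.

Call:
{"fn": "apply_moves", "kwargs": {
  "series": [
    [-1, 1, 30, 0, 0, 0, 1],
    [0, 0, 30, 0, 0, 0, 1],
    [0, 0, 30, 0, 0, 0, 1],
    [0, 0, 20, 0, 0, 0, 1],
    [0, 0, 13, 0, 0, 0, 1],
    [0, 0, 0, 0, 0, 0, 1],
    [0, 0, 0, 0, 0, 0, 0.4],
    [0, 0, 0, 0, 0, 0, 0.4],
    [0, 0, 0, 0, 0, 0, 0.4],
    [0, 0, 0, 0, 0, 0, 0.4],
    [0, 0, 0, 0, 0, 0, 0.4],
    [0, 0, 0, 0, 0, 0, 0.4]
  ],
  "grip_force": 25
}}

```text
time_s: 3.15
position: [0.5169, 0.3762, 0.0294]
tool_rot: [[-0.963, 0.269, 0.002], [0.269, 0.963, 0.001], [-0.001, 0.001, -1.0]]
ft_force: [-0.6, -0.3, 7.0]
grip_width: 0.0502
gripper_force: 27.2
```

Call:
{"fn": "apply_moves", "kwargs": {
  "series": [
    [0, 0, -20, 0, 0, 0, 0.4],
    [0, 0, -30, 0, 0, -5.4, 0.4],
    [0, 0, -30, 0, 0, -5.4, 0.4],
    [0, 0, -20, 0, 0, -5.4, 0.4],
    [0, 0, 0, 0, 0, -5.4, 0.4],
    [-19, -39.5, 0, 0, 0, 0, 0.4],
    [-19, -39.5, 0, 0, 0, 0, 0.4],
    [-19, -39.5, 0, 0, 0, 0, 0.4],
    [-19, -39.5, 0, 0, 0, 0, 0.4],
    [-19, -39.5, 0, 0, 0, 0, 0.4],
    [-19, -39.5, 0, 0, 0, 0, 0.4],
    [0, 0, 0, 0, 0, 0, 0.4]
  ]
}}

```text
time_s: 4.65
position: [0.6558, 0.1493, 0.1278]
tool_rot: [[-0.995, -0.101, -0.0], [-0.101, 0.995, -0.0], [0.0, -0.0, -1.0]]
ft_force: [0.5, 0.7, -0.5]
grip_width: 0.0495
gripper_force: 26.6
```

```bash
python3 - <<'E'
from h import *
s,im,P=wcloud();save("w2",im["frame"]);J=jig(P)
R=np.array(s["tool_rot"]);print("tcp jig",jig(np.array(s["position"])).round(4),"yaw",np.degrees(np.arctan2(R[1,1],R[0,1])).round(2),s["grip_width"],np.round(s["ft_force"],1))
def rect(m,n):
    q=J[m].astype(np.float32)
    if len(q)<10: print(n,len(q));return
    r=cv2.minAreaRect(q[:,:2]*1000);print(n,len(q),np.round(r[0],1),np.round(r[1],1),round(r[2],1),'z',np.median(q[:,2]).round(4), 'min',q.min(0).round(4),'max',q.max(0).round(4))
b=lambda x0,x1,z0,z1:(J[...,0]>x0)&(J[...,0]<x1)&(abs(J[...,1])<.06)&(J[...,2]>z0)&(J[...,2]<z1)
rect(b(.10,.16,.075,.086),"stop")
rect(b(-.0,.06,.04,.09),"jaw")
rect(b(-.1,-.07,.155,.18),"griptop")
rect(b(-.2,.2,.012,.024),"base")
E
```

```text
tcp jig [ 0.0837 -0.0033  0.1278] yaw 95.78 0.049455538713829045 [ 0.5  0.7 -0.5]
stop 0
jaw 2506 [14.6  0.2] [29.1 44.4] 0.0 z 0.073 min [ 0.     -0.022   0.0427] max [0.0291 0.0224 0.0775]
griptop 0
base 18972 [20.2  0.4] [214.1 111. ] 0.2 z 0.0185 min [-0.0871 -0.0553  0.0138] max [0.127  0.0561 0.024 ]
```

View pics/w2.png

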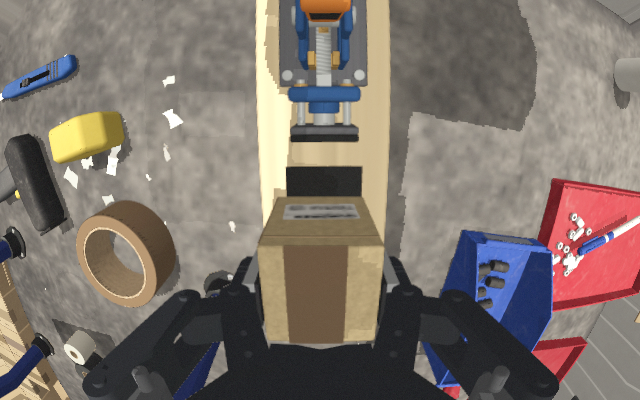

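Call:
{"fn": "apply_moves", "kwargs": {
  "series": [
    [0, 3.5, 30, 0, 0, -0.2, 0.4],
    [0, 0, 30, 0, 0, 0, 0.4],
    [0, 0, 17, 0, 0, 0, 0.4],
    [0, 0, 0, 0, 0, 0, 0.4],
    [0, 0, 0, 0, 0, 0, 0.4]
  ]
}}

```text
time_s: 5.32
position: [0.6548, 0.1559, 0.0526]
tool_rot: [[-0.994, -0.108, 0.002], [-0.108, 0.994, 0.0], [-0.002, -0.0, -1.0]]
ft_force: [0.0, -0.4, -0.7]
grip_width: 0.0497
gripper_force: 26.6
```

Call:
{"fn": "apply_moves", "kwargs": {
  "series": [
    [-2, 0, 0, 0, 0, 0, 0.4],
    [-2, 0, 0, 0, 0, 0, 0.4],
    [-1, 0, 0, 0, 0, 0, 0.4],
    [0, 0, 0, 0, 0, 0, 0.4]
  ]
}}

```text
time_s: 5.82
position: [0.6593, 0.1561, 0.0514]
tool_rot: [[-0.994, -0.108, 0.0], [-0.108, 0.994, 0.0], [-0.0, 0.0, -1.0]]
ft_force: [-0.7, -1.0, -0.8]
grip_width: 0.0499
gripper_force: 26.6
```

Call:
{"fn": "apply_moves", "kwargs": {
  "series": [
    [0, -3, 0, 0, 0, 0, 0.4],
    [-1, 0, 0, 0, 0, 0, 0.4],
    [-1, 0, 0, 0, 0, 0, 0.4],
    [0, 0, 0, 0, 0, 0, 0.4]
  ]
}}

```text
time_s: 6.32
position: [0.6616, 0.1534, 0.0513]
tool_rot: [[-0.994, -0.108, 0.0], [-0.108, 0.994, -0.0], [-0.0, -0.0, -1.0]]
ft_force: [-0.6, 0.3, -0.1]
grip_width: 0.0492
gripper_force: 26.6
```

```bash
cat > st.py <<'E'
from h import *
s=telemetry.observe();R=np.array(s["tool_rot"]);a=np.radians(6)
f=np.array(s["ft_force"]);print("t",s["time_s"],"jig",jig(np.array(s["position"])).round(4),"yaw",np.degrees(np.arctan2(R[1,1],R[0,1])).round(2),"f jig",np.round([f[:2]@[np.cos(a),np.sin(a)],f[:2]@[-np.sin(a),np.cos(a)],f[2]],1),"w",s["grip_width"],s["gripper_force"])
E
python3 st.py
```

```text
t 6.325 jig [0.0899 0.0002 0.0513] yaw 96.2 f jig [-0.5  0.4 -0.1] w 0.04919096725516792 26.623186469078064
```

Call:
{"fn": "apply_moves", "kwargs": {
  "series": [
    [-1, 0, 0, 0, 0, 0, 0.4],
    [0, 0, 0, 0, 0, 0, 0.4],
    [0, 0, 0, 0, 0, 0, 0.4]
  ]
}}

```text
time_s: 6.7
position: [0.662, 0.1535, 0.0512]
tool_rot: [[-0.994, -0.108, -0.001], [-0.108, 0.994, -0.0], [0.001, -0.0, -1.0]]
ft_force: [-5.5, -0.8, 1.7]
grip_width: 0.0498
gripper_force: 26.8
```

Call:
{"fn": "apply_moves", "kwargs": {
  "series": [
    [-1, 0, 0, 0, 0, 0, 0.4],
    [0, 0, 0, 0, 0, 0, 0.4],
    [0, 0, 0, 0, 0, 0, 0.4]
  ]
}}

```text
time_s: 7.08
position: [0.662, 0.1535, 0.0513]
tool_rot: [[-0.994, -0.108, -0.004], [-0.108, 0.994, -0.001], [0.004, -0.0, -1.0]]
ft_force: [-10.9, -1.6, 4.7]
grip_width: 0.0495
gripper_force: 27.2
```

Touching the stop. Back off slightly, then lower.

Call:
{"fn": "apply_moves", "kwargs": {
  "series": [
    [1.5, 0, 0, 0, 0, 0, 0.4],
    [0, 0, 2, 0, 0, 0, 0.4],
    [0, 0, 0, 0, 0, 0, 0.4],
    [0, 0, 0, 0, 0, 0, 0.4]
  ]
}}

```text
time_s: 7.58
position: [0.662, 0.1535, 0.0491]
tool_rot: [[-0.994, -0.108, -0.0], [-0.108, 0.994, 0.0], [0.0, 0.0, -1.0]]
ft_force: [-2.1, 0.2, -1.0]
grip_width: 0.05
gripper_force: 26.5
```

Call:
{"fn": "apply_moves", "kwargs": {
  "series": [
    [0, 0, 1, 0, 0, 0, 0.4],
    [0, 0, 0, 0, 0, 0, 0.4],
    [0, 0, 0, 0, 0, 0, 0.4]
  ]
}}

```text
time_s: 7.95
position: [0.662, 0.1534, 0.0483]
tool_rot: [[-0.994, -0.108, -0.0], [-0.108, 0.994, 0.0], [0.0, 0.0, -1.0]]
ft_force: [-2.6, 1.2, 0.7]
grip_width: 0.0497
gripper_force: 26.6
```

Call:
{"fn": "apply_moves", "kwargs": {
  "series": [
    [0, 0, 1, 0, 0, 0, 0.4],
    [0, 0, 0, 0, 0, 0, 0.4],
    [0, 0, 0, 0, 0, 0, 0.4]
  ]
}}

```text
time_s: 8.32
position: [0.662, 0.1534, 0.0474]
tool_rot: [[-0.994, -0.108, 0.0], [-0.108, 0.994, 0.0], [-0.0, 0.0, -1.0]]
ft_force: [-3.3, -0.7, 1.6]
grip_width: 0.0497
gripper_force: 26.8
```

Call:
{"fn": "apply_moves", "kwargs": {
  "series": [
    [0, 0, 1, 0, 0, 0, 0.4],
    [0, 0, 0, 0, 0, 0, 0.4],
    [0, 0, 0, 0, 0, 0, 0.4]
  ]
}}

```text
time_s: 8.7
position: [0.662, 0.1534, 0.0474]
tool_rot: [[-0.994, -0.108, 0.001], [-0.108, 0.994, -0.0], [-0.001, -0.0, -1.0]]
ft_force: [-7.2, -0.9, 8.1]
grip_width: 0.0496
gripper_force: 27.5
```

Call:
{"fn": "apply_moves", "kwargs": {
  "series": [
    [0, 0, 0, 0, 0, 0, 0.6],
    [0, 0, 0, 0, 0, 0, 1],
    [0, 0, 0, 0, 0, 0, 1],
    [0, 0, 0, 0, 0, 0, 1],
    [0, 0, -20, 0, 0, 0, 1],
    [0, 0, -30, 0, 0, 0, 1],
    [0, 0, -40, 0, 0, 0, 1],
    [0, 0, -40, 0, 0, 0, 1],
    [20, 0, -40, 0, 0, 0, 1],
    [0, 0, 0, 0, 0, 0, 1]
  ]
}}

```text
time_s: 9.95
position: [0.6425, 0.1515, 0.2203]
tool_rot: [[-0.994, -0.108, 0.007], [-0.108, 0.994, 0.0], [-0.007, -0.0, -1.0]]
ft_force: [0.9, -0.3, 0.4]
grip_width: 0.0852
gripper_force: 0.0
```

```bash
cat > look.py <<'E'
from h import *
import sys
s,im,P=wcloud();save(sys.argv[1],im["frame"]);J=jig(P)
exec(open("st.py").read())
def rect(x0,x1,z0,z1,n,w=.06):
    m=(J[...,0]>x0)&(J[...,0]<x1)&(abs(J[...,1])<w)&(J[...,2]>z0)&(J[...,2]<z1)
    q=J[m].astype(np.float32)
    if len(q)<10: print(n,len(q));return
    r=cv2.minAreaRect(q[:,:2]*1000);print(n,len(q),np.round(r[0],1),np.round(r[1],1),round(r[2],1),'z',np.median(q[:,2]).round(4), 'p2',np.percentile(q,2,0).round(4),'p98',np.percentile(q,98,0).round(4))
rect(.05,.1145,.076,.095,"carton")
rect(.12,.16,.07,.09,"stop")
rect(-.0,.062,.055,.09,"jaw")
rect(-.1,-.06,.155,.18,"griptop")
rect(-.06,-.02,.14,.156,"bladetip")
E
python3 look.py w3
```

```text
t 10.0 jig [7.040e-02 2.000e-04 2.178e-01] yaw 96.2 f jig [ 0.  -0.7 -1. ] w 0.08554215762143617 0.0
carton 2706 [88.5  0.7] [51.4 61.4] 0.2 z 0.0844 p2 [ 0.0638 -0.0228  0.0773] p98 [0.1125 0.0253 0.0859]
stop 1089 [128.3   0.8] [16.5 77.1] 0.0 z 0.0803 p2 [ 0.1202 -0.0361  0.0789] p98 [0.1359 0.0378 0.0817]
jaw 987 [15.   0.6] [28.6 43.6] 0.2 z 0.0735 p2 [ 0.0008 -0.0197  0.0559] p98 [0.0292 0.0213 0.0764]
griptop 905 [-71.8   0. ] [10.8 34.2] 0.6 z 0.1672 p2 [-0.076  -0.0156  0.1564] p98 [-0.0669  0.0157  0.1694]
bladetip 451 [-39.1   0. ] [10.5 19.1] 0.1 z 0.1502 p2 [-0.0441 -0.0093  0.1446] p98 [-0.0339  0.0094  0.1522]
```

View pics/w3.png

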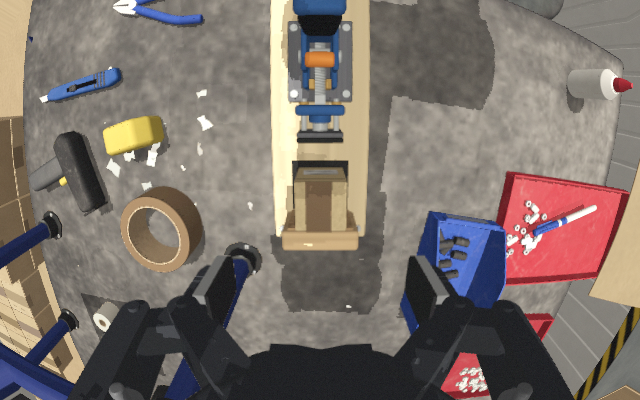

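The picture shows the carton upright at (320,205) against the stop at (320,240). The jaw is at (320,115), with its pad about 29 mm along x. Next I turn the hand over the grip.

Call:
{"fn": "apply_moves", "kwargs": {
  "series": [
    [46, 0, 0, 0, 0, 0, 1],
    [46, 0, 0, 0, 0, 0, 1],
    [46, 0, 0, 0, 0, 0, 1],
    [0, 0, 0, 0, 0, 10, 1],
    [0, 0, 0, 0, 0, 10, 1],
    [0, 0, 0, 0, 0, 10, 1],
    [0, 0, 0, 0, 0, 10, 1],
    [0, 0, 0, 0, 0, 10, 1],
    [0, 0, 0, 0, 0, 10, 1],
    [0, 0, 0, 0, 0, 10, 1],
    [0, 0, 0, 0, 0, 10, 1],
    [0, 0, 0, 0, 0, 10, 1]
  ]
}}

```text
time_s: 11.5
position: [0.5048, 0.1364, 0.2149]
tool_rot: [[-0.102, 0.995, -0.003], [0.995, 0.102, -0.0], [0.0, -0.003, -1.0]]
ft_force: [-0.2, 0.3, 0.1]
grip_width: 0.0855
gripper_force: 0.0
```

Call:
{"fn": "apply_moves", "kwargs": {
  "series": [
    [0, 0, 0, 0, 0, 0, 1],
    [0, 0, 0, 0, 0, 0, 1]
  ]
}}

```text
time_s: 11.75
position: [0.5049, 0.1364, 0.2157]
tool_rot: [[-0.111, 0.994, -0.001], [0.994, 0.111, -0.0], [0.0, -0.001, -1.0]]
ft_force: [0.0, 1.1, -0.9]
grip_width: 0.0853
gripper_force: 0.0
```

```bash
python3 look.py w4
```

```text
t 11.8 jig [-0.0677 -0.0003  0.2158] yaw 6.36 f jig [-0.1  0.4 -0.7] w 0.08531920687534515 0.0
carton 2226 [88.5 -0.3] [60.9 52. ] 89.8 z 0.0844 p2 [ 0.0632 -0.0226  0.0777] p98 [0.1127 0.0262 0.0861]
stop 845 [128.8   1.4] [17.5 77.9] 0.1 z 0.0803 p2 [ 0.1204 -0.0354  0.0779] p98 [0.1364 0.0395 0.0818]
jaw 906 [14.6  0.9] [29.2 44.7] 0.0 z 0.0732 p2 [ 0.0005 -0.02    0.0559] p98 [0.0282 0.0225 0.0765]
griptop 1047 [-74.9   1. ] [32.6 15.3] 89.0 z 0.1678 p2 [-0.0823 -0.0142  0.1641] p98 [-0.0676  0.0168  0.1693]
bladetip 446 [-39.9   0.8] [20.8 11.6] 89.9 z 0.1499 p2 [-0.0454 -0.0084  0.1407] p98 [-0.0344  0.0103  0.1519]
```

View pics/w4.png

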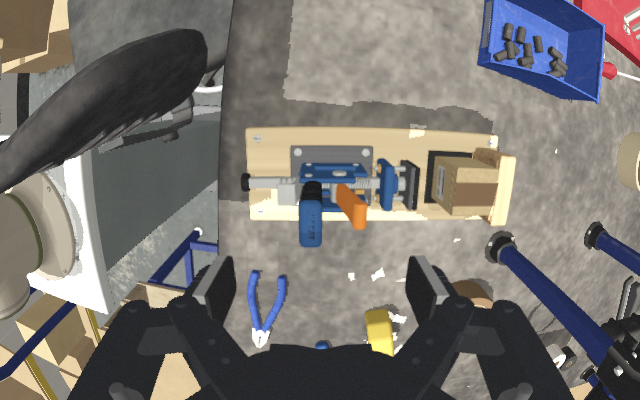

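Call:
{"fn": "apply_moves", "kwargs": {
  "series": [
    [0, 0, 30, 0, 0, 0, 1],
    [0, 0, 30, 0, 0, 0, 1],
    [0, 0, 30, 0, 0, 0, 1],
    [0, 0, 17, 0, 0, 0, 1],
    [0, 0, 0, 0, 0, 0, 1],
    [0, 0, 0, 0, 0, 0, 1]
  ]
}}

```text
time_s: 12.55
position: [0.5054, 0.1364, 0.1101]
tool_rot: [[-0.109, 0.994, 0.001], [0.994, 0.109, 0.0], [-0.0, 0.001, -1.0]]
ft_force: [0.6, -0.5, 0.2]
grip_width: 0.0854
gripper_force: 0.0
```

```bash
python3 look.py w5
```

```text
t 12.6 jig [-0.0672 -0.0004  0.1102] yaw 6.24 f jig [-1.4 -0.5  0.9] w 0.08542755102768683 0.0
carton 3678 [88.2  1.9] [64.7 52.4] 90.0 z 0.0844 p2 [ 0.0631 -0.0218  0.0768] p98 [0.1125 0.0267 0.0858]
stop 1159 [128.9   1.6] [78.1 18.3] 89.5 z 0.0803 p2 [ 0.1203 -0.0348  0.0765] p98 [0.1363 0.04   0.0817]
jaw 1828 [30.7  0.7] [44.4 62.3] 88.8 z 0.0725 p2 [ 0.0005 -0.0195  0.0555] p98 [0.0279 0.0225 0.076 ]
griptop 2454 [-75.3   4.3] [15.9 27.5] 0.3 z 0.1675 p2 [-0.0824 -0.0049  0.1563] p98 [-0.0675  0.0173  0.1691]
bladetip 2060 [-33.5   1.7] [23.4 25.8] 86.9 z 0.1493 p2 [-0.0453 -0.0083  0.1405] p98 [-0.0208  0.0124  0.1553]
```

View pics/w5.png

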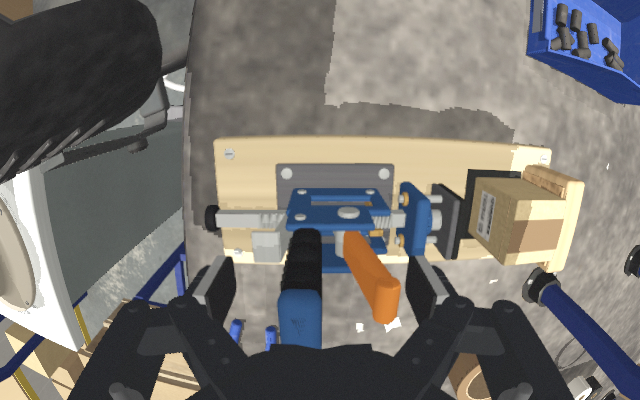

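Call:
{"fn": "apply_moves", "kwargs": {
  "series": [
    [0, 0, 0, 0, 0, 0, 0.6],
    [0, 0, 0, 0, 0, 0, 0.2],
    [0, 0, 0, 0, 0, 0, 0.2],
    [0, 0, 0, 0, 0, 0, 0.2],
    [0, 0, 0, 0, 0, 0, 0.2],
    [0, 0, 0, 0, 0, 0, 0.2]
  ],
  "grip_force": 40
}}

```text
time_s: 13.35
position: [0.505, 0.1362, 0.1113]
tool_rot: [[-0.108, 0.994, 0.002], [0.994, 0.108, -0.001], [-0.001, 0.002, -1.0]]
ft_force: [-9.8, -2.7, 16.4]
grip_width: 0.0297
gripper_force: 39.9
```

```bash
cat > jaw.py <<'E'
from h import *
s,im,P=wcloud();J=jig(P);F=im["frame"].astype(int)
exec(open("st.py").read())
b=(abs(J[...,1])<.026)&(J[...,2]>.055)&(J[...,2]<.082)&(J[...,0]>-.012)&(J[...,0]<.07)
blue=b&(F[...,2]>F[...,0]+30); dark=b&(F.max(-1)<75)
for n,m in(("jaw",blue),("pad",dark)):
    x=J[m][:,0]
    if len(x): print(n,len(x),np.percentile(x,[3,50,97]).round(4))
E
python3 jaw.py
```

```text
t 13.4 jig [-0.0677 -0.0005  0.1113] yaw 6.23 f jig [-10.4  -1.7  16.6] w 0.029815788873528887 39.89133979193866
jaw 1463 [-0.0024 -0.0001  0.0139]
pad 980 [0.0233 0.0244 0.033 ]
```

Call:
{"fn": "apply_moves", "kwargs": {
  "series": [
    [0, 0, 0, 0, 0, 0, 0.9],
    [0, 0, 0, 0, 0, 0, 0.9],
    [0, 0, 0, 0, 0, 0, 0.9],
    [0, 0, 0, 0, 0, 0, 0.9],
    [0, 0, 0, 0, 0, 0, 0.5],
    [0, 0, 0, 0, 0, 0, 0.2],
    [0, 0, 0, 0, 0, 0, 0.2],
    [0, 0, 0, 0, 0, 0, 0.2],
    [0, 0, 0, 0, 0, 0, 0.2],
    [0, 0, 0, 0, 0, 0, 0.2]
  ]
}}

```text
time_s: 14.65
position: [0.505, 0.1362, 0.1112]
tool_rot: [[-0.108, 0.994, 0.002], [0.994, 0.108, -0.001], [-0.001, 0.002, -1.0]]
ft_force: [-10.2, -2.9, 16.7]
grip_width: 0.0298
gripper_force: 39.1
```

```bash
python3 jaw.py
```

```text
t 14.7 jig [-0.0677 -0.0005  0.1111] yaw 6.23 f jig [-9.5 -2.  17.1] w 0.02924952211287923 39.08761820755899
jaw 1467 [0.0032 0.0051 0.0127]
pad 981 [0.0289 0.03   0.0381]
```

Call:
{"fn": "apply_moves", "kwargs": {
  "series": [
    [0, 0, 0, 0, 0, 0, 0.9],
    [0, 0, 0, 0, 0, 0, 0.9],
    [0, 0, 0, 0, 0, 0, 0.9],
    [0, 0, 0, 0, 0, 0, 0.9],
    [0, 0, 0, 0, 0, 0, 0.5],
    [0, 0, 0, 0, 0, 0, 0.2],
    [0, 0, 0, 0, 0, 0, 0.2],
    [0, 0, 0, 0, 0, 0, 0.2],
    [0, 0, 0, 0, 0, 0, 0.2],
    [0, 0, 0, 0, 0, 0, 0.2]
  ]
}}

```text
time_s: 15.95
position: [0.505, 0.1362, 0.1112]
tool_rot: [[-0.108, 0.994, 0.002], [0.994, 0.108, -0.001], [-0.001, 0.002, -1.0]]
ft_force: [-9.6, -3.6, 15.9]
grip_width: 0.03
gripper_force: 39.1
```

Call:
{"fn": "apply_moves", "kwargs": {
  "series": [
    [0, 0, 0, 0, 0, 0, 0.9],
    [0, 0, 0, 0, 0, 0, 0.9],
    [0, 0, 0, 0, 0, 0, 0.9],
    [0, 0, 0, 0, 0, 0, 0.9],
    [0, 0, 0, 0, 0, 0, 0.5],
    [0, 0, 0, 0, 0, 0, 0.2],
    [0, 0, 0, 0, 0, 0, 0.2],
    [0, 0, 0, 0, 0, 0, 0.2],
    [0, 0, 0, 0, 0, 0, 0.2],
    [0, 0, 0, 0, 0, 0, 0.2]
  ]
}}

```text
time_s: 17.2
position: [0.505, 0.1362, 0.1111]
tool_rot: [[-0.108, 0.994, 0.002], [0.994, 0.108, -0.001], [-0.001, 0.002, -1.0]]
ft_force: [-9.6, -2.9, 16.0]
grip_width: 0.03
gripper_force: 39.1
```

```bash
python3 jaw.py
```

```text
t 17.25 jig [-0.0677 -0.0005  0.1111] yaw 6.22 f jig [-9.9 -2.4 15.7] w 0.02987465239548293 39.12191928829998
jaw 1458 [0.0144 0.0159 0.0233]
pad 997 [0.0402 0.0413 0.0497]
```

Call:
{"fn": "apply_moves", "kwargs": {
  "series": [
    [0, 0, 0, 0, 0, 0, 0.9],
    [0, 0, 0, 0, 0, 0, 0.9],
    [0, 0, 0, 0, 0, 0, 0.9],
    [0, 0, 0, 0, 0, 0, 0.9],
    [0, 0, 0, 0, 0, 0, 0.5],
    [0, 0, 0, 0, 0, 0, 0.2],
    [0, 0, 0, 0, 0, 0, 0.2],
    [0, 0, 0, 0, 0, 0, 0.2],
    [0, 0, 0, 0, 0, 0, 0.2],
    [0, 0, 0, 0, 0, 0, 0.2]
  ]
}}

```text
time_s: 18.5
position: [0.505, 0.1362, 0.1111]
tool_rot: [[-0.108, 0.994, 0.002], [0.994, 0.108, -0.001], [-0.001, 0.002, -1.0]]
ft_force: [-9.4, -3.0, 16.0]
grip_width: 0.0294
gripper_force: 39.1
```

Call:
{"fn": "apply_moves", "kwargs": {
  "series": [
    [0, 0, 0, 0, 0, 0, 0.9],
    [0, 0, 0, 0, 0, 0, 0.9],
    [0, 0, 0, 0, 0, 0, 0.9],
    [0, 0, 0, 0, 0, 0, 0.9],
    [0, 0, 0, 0, 0, 0, 0.5],
    [0, 0, 0, 0, 0, 0, 0.2],
    [0, 0, 0, 0, 0, 0, 0.2],
    [0, 0, 0, 0, 0, 0, 0.2],
    [0, 0, 0, 0, 0, 0, 0.2],
    [0, 0, 0, 0, 0, 0, 0.2]
  ]
}}

```text
time_s: 19.75
position: [0.505, 0.1362, 0.1112]
tool_rot: [[-0.108, 0.994, 0.002], [0.994, 0.108, -0.001], [-0.001, 0.002, -1.0]]
ft_force: [-9.0, -1.7, 16.1]
grip_width: 0.0297
gripper_force: 39.1
```

```bash
python3 jaw.py; python3 look.py w6|grep -E "carton|stop"
```

```text
t 19.8 jig [-0.0677 -0.0005  0.1112] yaw 6.22 f jig [-9.1 -2.6 16.7] w 0.029670740633216446 39.12715850165114
jaw 1462 [0.0253 0.0268 0.0342]
pad 1006 [0.0513 0.0524 0.0607]
carton 3651 [83.5  1.2] [67. 62.] 90.0 z 0.0844 p2 [ 0.0631 -0.0221  0.0769] p98 [0.1126 0.0266 0.0858]
stop 1140 [129.4   2. ] [18.8 76.9] 0.0 z 0.0803 p2 [ 0.1203 -0.0342  0.0766] p98 [0.1364 0.0399 0.0816]
```

View pics/w6.png

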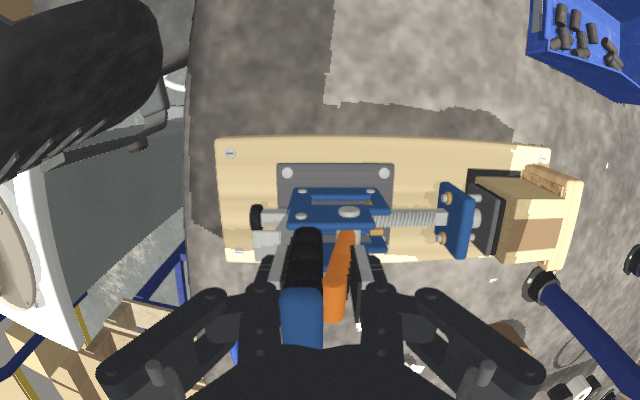

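The picture shows the pad at (487,210), almost touching the carton at (530,220). The trigger blade at (345,280) is squeezed up against the grip. One more stroke, then I measure.

Call:
{"fn": "apply_moves", "kwargs": {
  "series": [
    [0, 0, 0, 0, 0, 0, 0.9],
    [0, 0, 0, 0, 0, 0, 0.9],
    [0, 0, 0, 0, 0, 0, 0.9],
    [0, 0, 0, 0, 0, 0, 0.9],
    [0, 0, 0, 0, 0, 0, 0.5],
    [0, 0, 0, 0, 0, 0, 0.2],
    [0, 0, 0, 0, 0, 0, 0.2],
    [0, 0, 0, 0, 0, 0, 0.2],
    [0, 0, 0, 0, 0, 0, 0.2],
    [0, 0, 0, 0, 0, 0, 0.2]
  ]
}}

```text
time_s: 21.1
position: [0.505, 0.1362, 0.1112]
tool_rot: [[-0.108, 0.994, 0.002], [0.994, 0.108, -0.001], [-0.001, 0.002, -1.0]]
ft_force: [-9.0, -3.0, 17.7]
grip_width: 0.0301
gripper_force: 38.9
```

```bash
python3 jaw.py; python3 look.py w7|grep -E "carton|stop"
```

```text
t 21.15 jig [-0.0676 -0.0005  0.1111] yaw 6.22 f jig [-9.8 -1.3 17. ] w 0.029637803532838965 38.90275409677997
jaw 1458 [0.0308 0.0321 0.0395]
pad 981 [0.0532 0.0543 0.0624]
carton 3638 [86.5  1.7] [65.1 55.8] 89.9 z 0.0844 p2 [ 0.0633 -0.0221  0.0769] p98 [0.1124 0.0267 0.0857]
stop 1132 [129.4   1.8] [77.4 18.8] 89.9 z 0.0803 p2 [ 0.1204 -0.0343  0.0769] p98 [0.1367 0.0399 0.0816]
```

Compression is now about 3.3 mm, and one more full stroke should give about 8.9 mm.

Call:
{"fn": "apply_moves", "kwargs": {
  "series": [
    [0, 0, 0, 0, 0, 0, 0.9],
    [0, 0, 0, 0, 0, 0, 0.9],
    [0, 0, 0, 0, 0, 0, 0.9],
    [0, 0, 0, 0, 0, 0, 0.9],
    [0, 0, 0, 0, 0, 0, 0.5],
    [0, 0, 0, 0, 0, 0, 0.2],
    [0, 0, 0, 0, 0, 0, 0.2],
    [0, 0, 0, 0, 0, 0, 0.2],
    [0, 0, 0, 0, 0, 0, 0.2],
    [0, 0, 0, 0, 0, 0, 0.2],
    [0, 0, 0, 0, 0, 0, 0.2]
  ]
}}

```text
time_s: 22.58
position: [0.505, 0.1362, 0.1115]
tool_rot: [[-0.108, 0.994, 0.003], [0.994, 0.108, -0.001], [-0.001, 0.003, -1.0]]
ft_force: [-11.0, -2.4, 18.7]
grip_width: 0.0295
gripper_force: 39.3
```

```bash
python3 jaw.py; python3 look.py w8
```

```text
t 22.625 jig [-0.0677 -0.0005  0.1115] yaw 6.23 f jig [-11.2  -1.7  17.9] w 0.029815422596420872 39.27148564718664
jaw 1441 [0.0362 0.0377 0.0453]
pad 744 [0.0531 0.0545 0.0627]
t 22.675 jig [-0.0676 -0.0005  0.1115] yaw 6.22 f jig [-11.1  -1.4  19.2] w 0.029798105336041894 39.27206749096513
carton 3657 [88.4  1.3] [52.4 65.1] 0.7 z 0.0844 p2 [ 0.0633 -0.0222  0.0767] p98 [0.1126 0.0267 0.0858]
stop 1138 [129.    1.8] [77.5 18.1] 89.8 z 0.0803 p2 [ 0.1203 -0.0345  0.0767] p98 [0.1363 0.0399 0.0816]
jaw 2713 [31.8  1.3] [45.9 60.4] 90.0 z 0.0723 p2 [ 0.0336 -0.0196  0.0554] p98 [0.0612 0.0232 0.077 ]
griptop 3863 [-83.6   3.9] [29.3 33. ] 88.8 z 0.1672 p2 [-0.0993 -0.0058  0.1556] p98 [-0.0679  0.0176  0.179 ]
bladetip 1061 [-50.9   4.4] [32.7 21.1] 41.7 z 0.1491 p2 [-0.0598 -0.0089  0.1404] p98 [-0.0361  0.0135  0.1556]
```

View pics/w8.png

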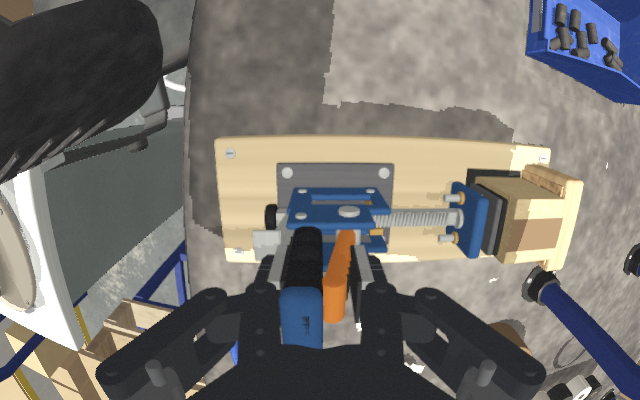

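The pad at (490,215) presses the carton against the stop. It is about 8.7 mm in, and the trigger is still held squeezed.

```bash
python3 -c "
from rig import env
print(env.close_job())"
```

```text
the job is handed in; nothing more can be done
None
```

The carton stands upright and square against the stop, clamped by the pad with its spring pushed in about 8.7 of 16 mm. The job is handed in at about 23 s with the trigger still held squeezed and the bystanders untouched.

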